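# Reagent bottles back to their own spill trays

## Robot

A 6-joint arm with a two-finger parallel gripper is mounted at the origin on the work surface. World frame = base frame: x ahead of the robot, y to its left, z up, the work surface at z = 0. Lengths are in m, angles in rad, forces in N, time in s.
With the tool pointing down it reaches from about 0.275 to 0.85 m from the base axis. Payload 5.2 kg.
Tool frame: the origin (TCP) lies on the centre line of the jaws, within the pads' length; the fingertips stand 11 mm ahead of it and the grasp point (between the pads) lies 8 mm behind it (robot.tip_reach is the distance from the TCP to the fingertips, in m); x points along the fingers, z is the direction in which the jaws open and shut, and the axes are right-handed (so a half turn about x gives the same grasp; the last joint's range is limited). The gripper opens to 85 mm and grips with 20 to 120 N. Pads are 22 mm wide; open, the fingers measure 114 mm over their backs; the gripper's body (76 mm by 85 mm) begins 54 mm behind the grasp point. The pads swing forward as they close: fully open they stand 13 mm farther back than shut.
Start: joints at [1.093, 0.259, 1.535, -0, 1.348, -0.203], TCP at [0.149, 0.529, 0.242] pointing down, gripper open.
Joint ranges: [-3.14, 3.14], [-0.91, 2.08], [0.19, 2.58], [-1.22, 4.36], [0.22, 2.71], [-3.12, 3.12]. Speed limits (rad/s): [2.57, 2.57, 3.14, 3.14, 3.14, 3.14].

## Interface

Orientations are given as [roll, pitch, yaw] about the fixed x, y, z axes, in that order (R = Rz(yaw) Ry(pitch) Rx(roll)).
In Python, from rig import read_state, imaging, robot gives the robot as it stands.
- The arm moves only by the shell command python3 -m inch 'ROWS' [FORCE]. ROWS is JSON, one flat list of numbers, 5 for each row, row after row: the closure in counts, from 0 (fully open) to 255 (shut), then the shift along the tool's x, y, z in cm, then the turn about the tool's x in rad. A call has exactly 10 rows; each row shifts and turns the commanded pose from where the row before left it, along the tool's axes as they then stand; what a row does not reach is not made up. A row lasts 1/10 s, in which the tool goes at most 50 mm and 8.59 degrees, less where a joint would pass 70% of its speed; a pose out of reach is approached as far as the arm can. A call is refused whole if a number of a shift passes 5 or a number of a turn 0.15, either way. A call with a gripper value outside its range is refused whole. The fingers move at their own pace and stop on an object; FORCE is the grip in N (left out, the last holds). Time passes only in rows, so rows that do not move let the fingers close, or fill a call up. It gives the time, the measured TCP pose, the force and the opening at its end, in the units of the state.
- read_state(): the state, without advancing time (a new reading comes with each control period).
- imaging.grab_frame(name): name is "scene" or "top" or "wrist"; returns the picture (480x640x3 uint8, red, green, blue); there is no depth.
- imaging.camera_info(name): a dict with "K" (3x3 intrinsics, pixels), "R" (3x3) and "t" (3): a world point X has camera coordinates R X + t. Camera axes: x right, y down, z forward; pixel columns grow to the right and rows downward; lengths in m; the calibration is good to about 2 mm. A picture is of the moment at which its call begins: read the wrist's pose just before it. camera_info takes no time and is no camera call; for the wrist camera it gives the pose at the moment of the call.
- robot.close_job(): hands the job in, once; it reports no verdict.
The state is a dict: "clock": time; "q": joint angles; "joint_vel": joint speeds; "tau": joint torques, N m; "position": TCP position; "eef_rot": TCP orientation; "force": force on the tool from outside, world axes, zero at the start; "ft_torque": the same for the moment, N m; "gripper_width": finger opening in m.
Only numpy, scipy, OpenCV 4.12 (cv2) and the standard library are available. Lean on these libraries where they do the work, as an engineer would, in place of code of your own. Each camera call takes 0.05 s, during which the arm holds its last target.

## Task

Each of the three reagent bottles stands in another bottle's spill tray: move them so that every bottle stands flat in the tray of its own cap colour, using the empty white tray as the parking place on the way, and leave the white tray empty again. The bottles must stay upright, be set down gently (not dropped) and never stand on the bare bench, and the beaker, flask and jar between the trays must stay where they are.

Things in the scene. Friction and masses are not known exactly. Their poses are not given: they have to be found in the camera images.
- bottle_red: loose white plastic reagent bottle, red screw cap and red band on its label. Heights above its underside: body 60 mm across up to 74 mm, shoulder narrowing to a neck 28 mm across at 90 mm, cap (plain cylinder 36 mm across, can be gripped from above) from 100 to 128 mm, the top. 0.13 to 0.25 kg. Origin: centre of its underside; z up its axis. Starts in a tray of another colour.
- bottle_yellow: loose white plastic reagent bottle, yellow screw cap and yellow band on its label. Heights above its underside: body 60 mm across up to 74 mm, shoulder narrowing to a neck 28 mm across at 90 mm, cap (plain cylinder 36 mm across, can be gripped from above) from 100 to 128 mm, the top. 0.13 to 0.25 kg. Origin: centre of its underside; z up its axis. Starts in a tray of another colour.
- bottle_blue: loose white plastic reagent bottle, blue screw cap and blue band on its label. Heights above its underside: body 60 mm across up to 74 mm, shoulder narrowing to a neck 28 mm across at 90 mm, cap (plain cylinder 36 mm across, can be gripped from above) from 100 to 128 mm, the top. 0.13 to 0.25 kg. Origin: centre of its underside; z up its axis. Starts in a tray of another colour.
- tray_red: red plastic spill tray, 90 mm square outside, 80 mm inside, floor 5 mm thick, rim 12 mm above the bench; fixed to the bench. Home of the bottle with the red cap. Origin: centre of its underside on the bench; x and y along its sides, z up. It may be turned about z.
- tray_yellow: yellow plastic spill tray, 90 mm square outside, 80 mm inside, floor 5 mm thick, rim 12 mm above the bench; fixed to the bench. Home of the bottle with the yellow cap. Origin: centre of its underside on the bench; x and y along its sides, z up. It may be turned about z.
- tray_blue: blue plastic spill tray, 90 mm square outside, 80 mm inside, floor 5 mm thick, rim 12 mm above the bench; fixed to the bench. Home of the bottle with the blue cap. Origin: centre of its underside on the bench; x and y along its sides, z up. It may be turned about z.
- tray_white: white plastic spill tray, 90 mm square outside, 80 mm inside, floor 5 mm thick, rim 12 mm above the bench; fixed to the bench. The spare tray: empty at the start, big enough for one bottle. Origin: centre of its underside on the bench; x and y along its sides, z up. It may be turned about z.
- beaker: loose bystander, not to be moved: grey plastic beaker, open at the top, 60 mm across the rim, 75 mm high. Origin: centre of its underside on the bench, z up.
- flask: loose bystander, not to be moved: green-tinted conical glass flask with a black rubber stopper, 68 mm across the foot, 94 mm high in all. Origin: centre of its underside on the bench, z up.
- jar: loose bystander, not to be moved: small amber glass jar with a black lid, 56 mm across, 70 mm high. Origin: centre of its underside on the bench, z up.
Mind the look-alikes: they are no part of the job. Leave any purple look-alike of the bottle_blue alone.

How it is judged:
By the outcome, as a careful person would: the job done as asked, in the order asked, and still so for the second after the job is handed in, with the robot touching nothing.
It also fails if it takes over 112 s, if anything falls off the work surface, if the arm or the gripper's body presses on something with over 40 N, if the wrist force passes 120 N, or if a joint passes its speed limit or range.

## Working session

There is one attempt and no reset: what is moved stays moved. The work goes in short steps, Python scripts to look and compute and a shell command to move; the robot and the scene stay as the last step left them, time stands still between calls to the robot, and variables do not carry over. Pictures are saved under pics/ and viewed, and the job is handed in when it is done.

```bash
ls; mkdir -p pics; python3 - <<'E'
from rig import read_state, imaging, robot
import cv2,numpy as np
s=read_state();print(s)
for n in("scene","top","wrist"):
    c=imaging.camera_info(n);print(n,c)
    cv2.imwrite(f"pics/{n}0.png",imaging.grab_frame(n)[:,:,::-1])
E
```

```text
pics
{'clock': 0.0, 'q': array([ 1.09319013e+00,  2.59356721e-01,  1.53610673e+00,  1.60137151e-05,
        1.34798886e+00, -2.02791568e-01]), 'joint_vel': array([ 7.96580357e-05, -2.10434153e-05, -9.52427428e-05,  4.10395460e-04,
        4.67247084e-04, -3.56069417e-04]), 'tau': array([-1.85348501e-03, -4.46016848e+01, -2.90580118e+01, -2.51276715e-04,
        1.13828079e-02,  1.42369478e-05]), 'position': array([0.14897932, 0.52890492, 0.2414578 ]), 'eef_rot': array([ 2.9304066 ,  1.5689366 , -2.05680057]), 'force': array([0.1005485 , 0.61705246, 0.34756824]), 'ft_torque': array([ 0.06384904, -0.04360318, -0.04091943]), 'gripper_width': 0.08535156499844038}
scene {'K': array([[503.83359616,   0.        , 322.19029964],
       [  0.        , 503.83359616, 238.93128196],
       [  0.        ,   0.        ,   1.        ]]), 'R': array([[-0.16770592,  0.9856618 ,  0.01858859],
       [ 0.67773787,  0.12896617, -0.72390546],
       [-0.71592326, -0.10880504, -0.68964872]]), 't': array([ 0.08187439, -0.31137127,  1.28085485])}
top {'K': array([[524.481002  ,   0.        , 330.52802866],
       [  0.        , 524.481002  , 237.79491315],
       [  0.        ,   0.        ,   1.        ]]), 'R': array([[ 0.02723309, -0.99962384, -0.00324665],
       [-0.99032818, -0.02653754, -0.13618317],
       [ 0.13604578,  0.00692393, -0.99067836]]), 't': array([-0.00614764,  0.5232247 ,  1.05814367])}
wrist {'K': array([[377.55548059,   0.        , 323.78874665],
       [  0.        , 377.55548059, 241.63874152],
       [  0.        ,   0.        ,   1.        ]]), 'R': array([[ 0.2711821 ,  0.96252279, -0.00318605],
       [ 0.91052153, -0.25545509,  0.32510497],
       [ 0.31210705, -0.09106362, -0.94567257]]), 't': array([-0.54853118, -0.04113227,  0.38303268])}
```

View pics/scene0.png

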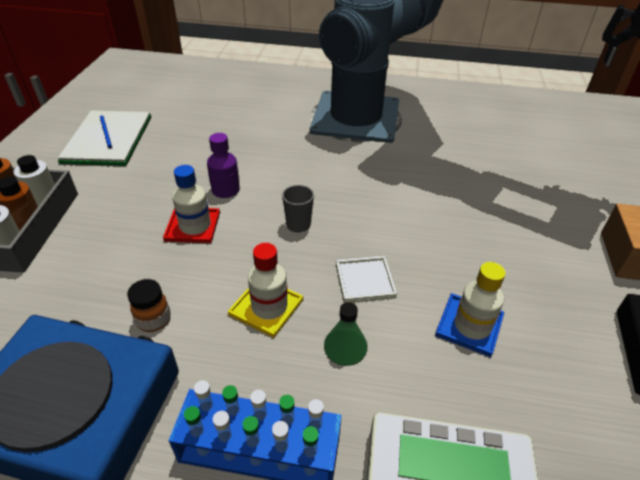

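View pics/top0.png

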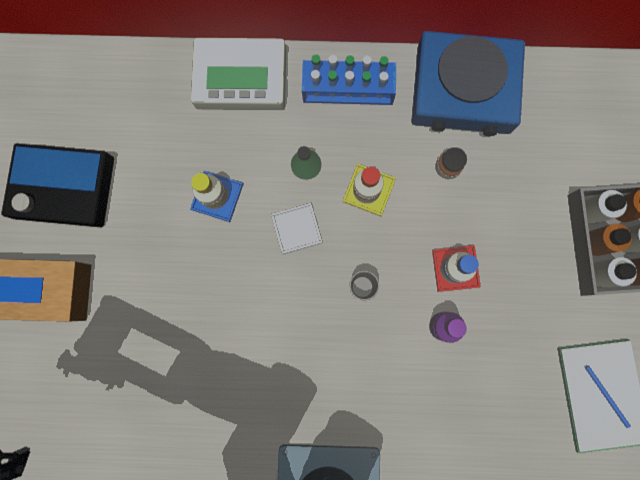

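View pics/wrist0.png

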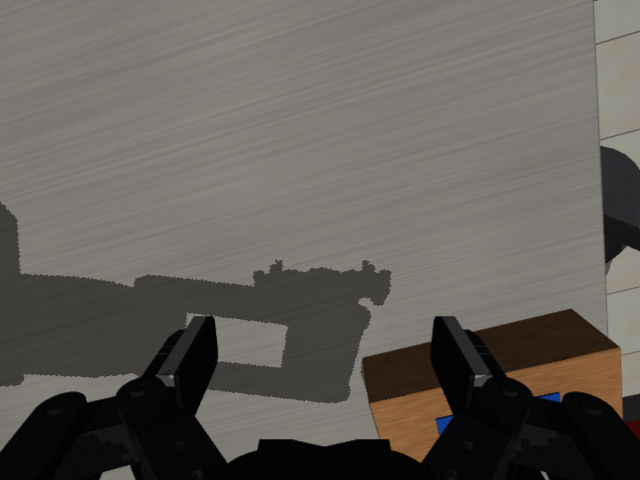

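The top view shows the candidates for each thing I need:

- **Bottles:** yellow cap (203,185) in the blue tray, red cap (371,176) in the yellow tray, and blue cap (468,264) in the red tray.
- **White tray:** it is empty at (297,228).
- **Look-alikes for blue:** the purple bottle at (452,327), which must be left alone. The blue rack, hotplate and boxes are background.
- **Bystanders:** flask (306,163), beaker (364,285) and jar (452,162).

Next I'll measure positions.

```bash
cat > h.py <<'E'
import cv2,numpy as np
from rig import read_state, imaging, robot
def ray(c,uv,z):
    uv=np.atleast_2d(uv).astype(float)
    d=np.c_[uv,np.ones(len(uv))]@np.linalg.inv(c["K"]).T@c["R"]
    o=-c["R"].T@c["t"]
    return o+d*((z-o[2])/d[:,2])[:,None]
def proj(c,X):
    p=(c["R"]@np.asarray(X,float)+c["t"]);p=c["K"]@p;return p[:2]/p[2]
def hsvm(img,lo,hi,wrap=False):
    h=cv2.cvtColor(img,cv2.COLOR_RGB2HSV)
    m=cv2.inRange(h,lo,hi)
    return m
COL={"red":[((0,150,70),(6,255,255)),((174,150,70),(180,255,255))],"yellow":[((24,150,90),(34,255,255))],"blue":[((104,150,70),(118,255,255))]}
def mask(img,c):
    h=cv2.cvtColor(img,cv2.COLOR_RGB2HSV);m=0
    for lo,hi in COL[c]: m=m|cv2.inRange(h,lo,hi)
    return m
def comps(m,amin=30):
    n,l,s,c=cv2.connectedComponentsWithStats(m)
    return [(tuple(np.round(c[i],1)),s[i].tolist(),(l==i)) for i in range(1,n) if s[i][4]>=amin]
E
python3 - <<'E'
from h import *
for n in("top","scene"):
    img=cv2.imread(f"pics/{n}0.png")[:,:,::-1].copy()
    c=imaging.camera_info(n)
    for col in COL:
        for ce,st,l in comps(mask(img,col)):
            print(n,col,ce,st,"z119",ray(c,ce,.119)[0].round(4)[:2],"z12",ray(c,ce,.012)[0].round(4)[:2])
im=cv2.imread("pics/top0.png")[150:350,180:490];cv2.imwrite("pics/crop.png",cv2.resize(im,None,fx=2.5,fy=2.5,interpolation=cv2.INTER_CUBIC))
E
```

```text
top red (np.float64(341.9), np.float64(18.2)) [0, 0, 640, 48, 22853] z119 [ 0.9651 -0.0035] z12 [ 1.0283 -0.0039]
top red (np.float64(370.6), np.float64(175.3)) [362, 167, 18, 17, 231] z119 [ 0.6373 -0.0676] z12 [ 0.6654 -0.0749]
top red (np.float64(470.8), np.float64(249.8)) [465, 246, 11, 11, 58] z119 [ 0.4957 -0.2622] z12 [ 0.5087 -0.2902]
top red (np.float64(450.5), np.float64(275.3)) [433, 249, 47, 42, 523] z119 [ 0.4458 -0.2231] z12 [ 0.4534 -0.247 ]
top yellow (np.float64(352.9), np.float64(179.9)) [344, 165, 21, 37, 93] z119 [ 0.6271 -0.0332] z12 [ 0.6542 -0.0368]
top yellow (np.float64(200.0), np.float64(181.9)) [192, 174, 17, 18, 233] z119 [0.6152 0.2656] z12 [0.641 0.294]
top yellow (np.float64(384.6), np.float64(182.8)) [381, 175, 8, 21, 48] z119 [ 0.623  -0.0952] z12 [ 0.6496 -0.1054]
top yellow (np.float64(386.0), np.float64(197.2)) [374, 178, 21, 37, 78] z119 [ 0.5944 -0.0983] z12 [ 0.6179 -0.1089]
top blue (np.float64(469.4), np.float64(73.1)) [420, 32, 105, 86, 3070] z119 [ 0.8534 -0.2626] z12 [ 0.9046 -0.2907]
top blue (np.float64(349.3), np.float64(78.5)) [302, 61,
[... 1225 characters left out ...]
p.float64(263.6), np.float64(312.6)) [228, 289, 75, 48, 1275] z119 [ 0.7393 -0.039 ] z12 [ 0.6592 -0.0664]
scene blue (np.float64(105.3), np.float64(131.3)) [101, 116, 10, 31, 90] z119 [ 0.3614 -0.4561] z12 [ 0.206  -0.5665]
scene blue (np.float64(183.5), np.float64(171.1)) [174, 165, 20, 13, 199] z119 [ 0.4571 -0.2588] z12 [ 0.3207 -0.33  ]
scene blue (np.float64(465.2), np.float64(328.2)) [436, 294, 68, 62, 1208] z119 [0.7162 0.227 ] z12 [0.6315 0.2525]
scene blue (np.float64(89.5), np.float64(393.9)) [0, 316, 171, 164, 10093] z119 [ 0.8908 -0.2072] z12 [ 0.8408 -0.2681]
scene blue (np.float64(257.4), np.float64(440.6)) [169, 390, 172, 90, 8527] z119 [ 0.9102 -0.0019] z12 [ 0.8641 -0.0219]
```

View pics/crop.png

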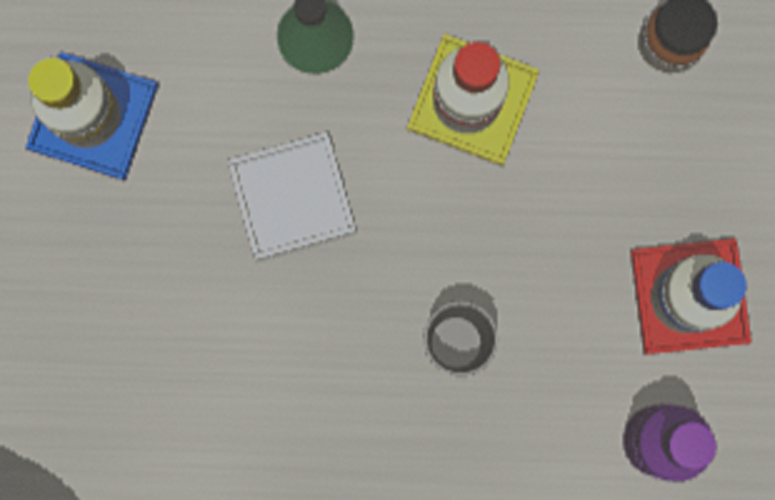

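```bash
python3 - <<'E'
from h import *
cr={"blue":[(62,52),(159,80),(125,180),(27,149)],"yellow":[(446,36),(538,70),(503,165),(407,128)],"white":[(228,158),(328,131),(356,231),(257,259)],"red":[(631,249),(737,237),(750,343),(645,354)]}
c=imaging.camera_info("top")
for k,v in cr.items():
    P=ray(c,np.array(v)/2.5+[180,150],.012)[:,:2]
    e=[np.linalg.norm(P[i]-P[i-1]) for i in range(4)]
    a=P[1]-P[0];print("tray",k,P.mean(0).round(4),np.round(e,4),"yaw",np.degrees(np.arctan2(a[1],a[0])).round(1)%90)
L={"red":[((0,120,60),(9,255,255)),((170,120,60),(180,255,255))],"yellow":[((22,120,60),(36,255,255))],"blue":[((100,110,60),(120,255,255))],"purple":[((130,100,40),(150,255,255))]}
box={"top":{"yellow":(188,168,32,36),"red":(358,163,28,27),"blue":(457,252,26,24),"purple":(440,310,30,40)},
"scene":{"yellow":(475,255,35,38),"red":(248,238,36,36),"blue":(168,160,34,34),"purple":(205,130,30,24)}}
pts={}
for n in box:
    img=cv2.imread(f"pics/{n}0.png")[:,:,::-1].copy();c=imaging.camera_info(n);h=cv2.cvtColor(img,cv2.COLOR_RGB2HSV)
    for k,(x,y,w,hh) in box[n].items():
        m=0
        for lo,hi in L[k]: m=m|cv2.inRange(h,lo,hi)
        q=np.zeros_like(m);q[y:y+hh,x:x+w]=m[y:y+hh,x:x+w]
        if n=="top": q=q
        ce,st,l=max(comps(q,5),key=lambda r:r[1][4])
        print(n,k,ce,st,ray(c,ce,.119)[0].round(4)[:2])
        pts[n,k]=ce
# triangulate
C=[imaging.camera_info(n) for n in("top","scene")]
Ps=[c["K"]@np.c_[c["R"],c["t"]] for c in C]
for k in L:
    X=cv2.triangulatePoints(Ps[0],Ps[1],np.array(pts["top",k],float),np.array(pts["scene",k],float));print(k,(X[:3]/X[3]).ravel().round(4))
for k,p,z in[("flask",(306,163),.0),("flaskstop",(304,154),.09),("jarlid",(454,160),.07),("beakerrim",(365,285),.075)]:
    print(k,ray(imaging.camera_info("top"),p,z)[0].round(3))
E
```

```text
tray blue [0.6109 0.2547] [0.0899 0.0885 0.0918 0.0892] yaw 75.2
tray yellow [ 0.6332 -0.0729] [0.0883 0.085  0.0892 0.0883] yaw 70.6
tray white [0.5461 0.0806] [0.091  0.0889 0.0901 0.0874] yaw 16.900000000000006
tray red [ 0.4688 -0.2593] [0.0893 0.0909 0.0901 0.089 ] yaw 8.0
top yellow (np.float64(200.6), np.float64(182.4)) [191, 173, 19, 20, 275] [0.6143 0.2644]
top red (np.float64(370.5), np.float64(175.6)) [362, 167, 18, 18, 259] [ 0.6367 -0.0674]
top blue (np.float64(468.6), np.float64(263.7)) [460, 255, 18, 18, 259] [ 0.4689 -0.2577]
top purple (np.float64(452.1), np.float64(329.6)) [440, 314, 26, 28, 451] [ 0.3438 -0.2257]
scene yellow (np.float64(490.4), np.float64(276.3)) [477, 262, 29, 30, 648] [0.6156 0.2664]
scene red (np.float64(264.5), np.float64(256.0)) [253, 243, 24, 28, 553] [ 0.6363 -0.0642]
scene blue (np.float64(183.1), np.float64(172.7)) [174, 165, 20, 23, 258] [ 0.4617 -0.2578]
scene purple (np.float64(217.8), np.float64(142.4)) [210, 133, 17, 21, 282] [ 0.3561 -0.2283]
red [ 0.6364 -0.0659  0.119 ]
yellow [0.6147 0.2657 0.1177]
blue [ 0.4681 -0.2555  0.124 ]
purple [ 0.3444 -0.2302  0.111 ]
flask [0.693 0.067 0.   ]
flaskstop [0.686 0.066 0.09 ]
jarlid [ 0.687 -0.242  0.07 ]
beakerrim [ 0.425 -0.063  0.075]
```

```bash
cat >> h.py <<'E'
from scipy.spatial.transform import Rotation as Ro
def R_(s): return Ro.from_euler("xyz",s["eef_rot"]).as_matrix()
def go(*xyz,verbose=True):
    s=read_state();R=R_(s);d=(np.array(xyz)-s["position"])
    print("t",round(s["clock"],2),"pos",s["position"].round(4),"w",round(s["gripper_width"],4),"F",s["force"].round(1),"| tool shift cm",(R.T@d*100).round(2),"jaw deg",np.degrees(np.arctan2(R[1,2],R[0,2])).round(1))
E
python3 - <<'E'
from h import *
print(R_(read_state()).round(3)); go(.6145,.265,.24)
E
```

```text
[[-0.001 -0.962  0.271]
 [-0.001  0.271  0.962]
 [-1.     0.    -0.001]]
t 0.15 pos [0.149  0.529  0.2416] w 0.0856 F [ 0.9  0.2 -0.4] | tool shift cm [  0.17 -51.96 -12.78] jaw deg 74.3
```

```bash
R="0,0,-2.6,-0.64,0"; python3 -m inch '[0,0,-2.6,-0.64,0, 0,0,-2.6,-0.64,0, 0,0,-2.6,-0.64,0, 0,0,-2.6,-0.64,0, 0,0,-2.6,-0.64,0, 0,0,-2.6,-0.64,0, 0,0,-2.6,-0.64,0, 0,0,-2.6,-0.64,0, 0,0,-2.6,-0.64,0, 0,0,-2.6,-0.64,0]' 30
python3 -m inch '[0,0,-2.6,-0.64,0, 0,0,-2.6,-0.64,0, 0,0,-2.6,-0.64,0, 0,0,-2.6,-0.64,0, 0,0,-2.6,-0.64,0, 0,0,-2.6,-0.64,0, 0,0,-2.6,-0.64,0, 0,0,-2.6,-0.64,0, 0,0,-2.6,-0.64,0, 0,0,-2.6,-0.64,0]'
python3 - <<'E'
from h import *
go(.6145,.265,.24)
cv2.imwrite("pics/w1.png",imaging.grab_frame("wrist")[:,:,::-1])
E
```

```text
clock: 1.15
position: [0.3828, 0.3965, 0.242]
eef_rot: [2.427, 1.57, -2.561]
force: [-0.0, -0.3, -0.2]
gripper_width: 0.0853
clock: 2.15
position: [0.6157, 0.2644, 0.2418]
eef_rot: [2.066, 1.57, -2.921]
force: [-0.1, 0.2, -0.9]
gripper_width: 0.0854
t 2.15 pos [0.6157 0.2644 0.2418] w 0.0854 F [-0.1  0.2 -0.9] | tool shift cm [0.18 0.13 0.03] jaw deg 74.3
```

View pics/w1.png

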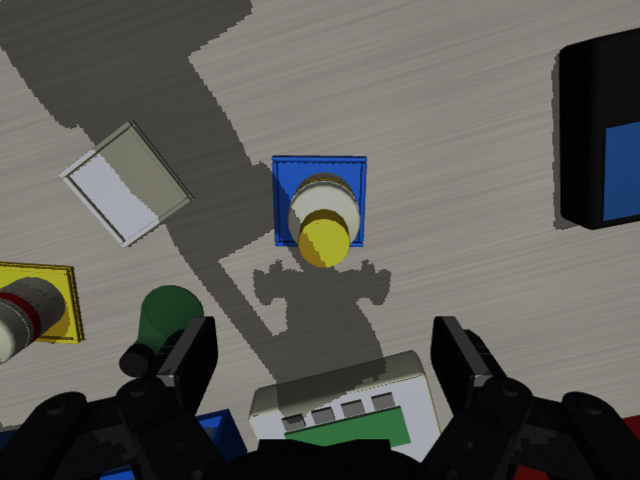

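The wrist view shows the yellow cap at about (324,240) on the bottle in the blue tray. I'll check it against the earlier estimate.

```bash
python3 - <<'E'
from h import *
img=cv2.imread("pics/w1.png")[:,:,::-1].copy();c=imaging.camera_info("wrist")
h=cv2.cvtColor(img,cv2.COLOR_RGB2HSV);m=cv2.inRange(h,(22,120,50),(36,255,255))
for ce,st,l in comps(m,100): print(ce,st,ray(c,ce,.119)[0].round(4))
P=ray(c,[(273,156),(366,157),(364,246),(274,246)],.012)[:,:2];print("blue tray",P.mean(0),[np.linalg.norm(P[i]-P[i-1]).round(4) for i in range(4)])
P=ray(c,[(62,178),(132,122),(192,199),(126,246)],.012)[:,:2];print("white tray",P.mean(0),[np.linalg.norm(P[i]-P[i-1]).round(4) for i in range(4)])
E
```

```text
(np.float64(323.4), np.float64(182.0)) [296, 177, 56, 16, 117] [0.5802 0.2718 0.119 ]
(np.float64(323.5), np.float64(238.6)) [298, 209, 52, 59, 2373] [0.619  0.2608 0.119 ]
(np.float64(49.2), np.float64(296.2)) [0, 262, 84, 82, 2505] [0.6067 0.0497 0.119 ]
blue tray [0.61719576 0.25655858] [np.float64(0.0899), np.float64(0.0874), np.float64(0.0889), np.float64(0.0915)]
white tray [0.55245817 0.08300765] [np.float64(0.0852), np.float64(0.0914), np.float64(0.0855), np.float64(0.0877)]
```

```bash
python3 -m inch '[0,1,-0.1,-0.1,0, 0,2,0,0,0, 0,2,0,0,0, 0,2,0,0,0, 0,1,0,0,0, 0,1,0,0,0, 0,0.5,0,0,0, 0,0,0,0,0, 0,0,0,0,0, 0,0,0,0,0]' 30
python3 - <<'E'
from h import *
go(.6165,.263,.113)
cv2.imwrite("pics/w2.png",imaging.grab_frame("wrist")[:,:,::-1])
E
```

```text
clock: 3.2
position: [0.6162, 0.264, 0.1483]
eef_rot: [-1.047, 1.569, 0.249]
force: [-0.3, -0.1, 0.4]
gripper_width: 0.0855
t 3.2 pos [0.6162 0.264  0.1483] w 0.0855 F [-0.3 -0.1  0.4] | tool shift cm [ 3.53 -0.05 -0.09] jaw deg 74.3
```

View pics/w2.png

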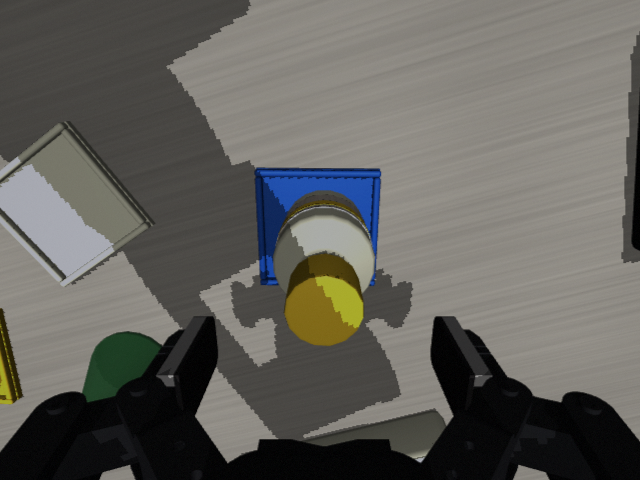

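The cap's top disc is centred at (324,307), midway between the fingers.

```bash
python3 - <<'E'
from h import *
c=imaging.camera_info("wrist");s=read_state()
print(ray(c,(324,307),.133)[0],proj(c,[*s["position"][:2],.133]))
P=ray(c,[(256,169),(380,169),(378,284),(262,284)],.012)[:,:2];print("blue tray",P.mean(0))
P=ray(c,[(262,178),(374,178),(374,280),(266,280)],.005)[:,:2];print("blue tray in",P.mean(0))
E
```

```text
[0.61179184 0.26501634 0.133     ] [324.38904682 316.01206516]
blue tray [0.61259799 0.26093007]
blue tray in [0.61609699 0.25983291]
```

```bash
python3 -m inch '[0,0.5,0.2,0,0, 0,1,0,0,0, 0,1,0,0,0, 0,1,0,0,0, 0,0,0,0,0, 255,0,0,0,0, 255,0,0,0,0, 255,0,0,0,0, 255,0,0,0,0, 255,0,0,0,0]' 30
python3 - <<'E'
from h import *
go(.6145,.2645,.27)
cv2.imwrite("pics/w3.png",imaging.grab_frame("wrist")[:,:,::-1])
E
```

```text
clock: 4.25
position: [0.6142, 0.2645, 0.113]
eef_rot: [-1.055, 1.569, 0.241]
force: [0.8, 0.2, 2.4]
gripper_width: 0.0353
t 4.25 pos [0.6142 0.2645 0.113 ] w 0.0353 F [0.8 0.2 2.4] | tool shift cm [-15.7   -0.05   0.02] jaw deg 74.3
```

View pics/w3.png

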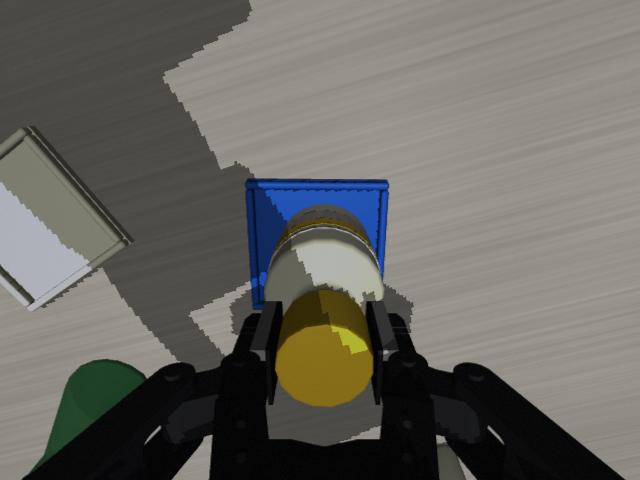

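```bash
python3 -m inch '[255,-0.3,0,0,0, 255,-0.7,0,0,0, 255,-1.5,0,0,0, 255,-1.5,0,0,0, 255,-1.5,0,0,0, 255,-1.5,0,0,0, 255,-1.5,0,0,0, 255,-1.5,0,0,0, 255,-1,0,0,0, 255,-0.5,0,0,0]' 40
python3 - <<'E'
from h import *
go(.547,.081,.23)
E
```

```text
clock: 5.3
position: [0.6142, 0.2645, 0.2293]
eef_rot: [-1.062, 1.568, 0.234]
force: [0.4, 0.3, -1.4]
gripper_width: 0.0347
t 5.3 pos [0.6142 0.2645 0.2293] w 0.0347 F [ 0.4  0.3 -1.4] | tool shift cm [ -0.1    1.49 -19.49] jaw deg 74.3
```

```bash
python3 -m inch '[255,0,0.1,-1,0, 255,0,0.2,-2,0, 255,0,0.2,-2.5,0, 255,0,0.2,-2.5,0, 255,0,0.2,-2.5,0, 255,0,0.2,-2.5,0, 255,0,0.2,-2.5,0, 255,0,0.1,-2,0, 255,0,0.1,-1.5,0, 255,0,0,-0.5,0]'
python3 - <<'E'
from h import *
go(.547,.081,.23)
for n in("top","wrist","scene"): cv2.imwrite(f"pics/{n}4.png",imaging.grab_frame(n)[:,:,::-1])
a=cv2.imread("pics/top4.png")[130:330,180:480];b=cv2.imread("pics/wrist4.png")
cv2.imwrite("pics/c4.png",np.hstack([cv2.resize(a,(400,267)),cv2.resize(b,(356,267))]))
E
```

```text
clock: 6.3
position: [0.5454, 0.0793, 0.2269]
eef_rot: [2.054, 1.569, -2.934]
force: [0.3, 0.9, -2.1]
gripper_width: 0.035
t 6.3 pos [0.5454 0.0793 0.2269] w 0.035 F [ 0.3  0.9 -2.1] | tool shift cm [-0.31 -0.1   0.21] jaw deg 74.2
```

View pics/wrist4.png

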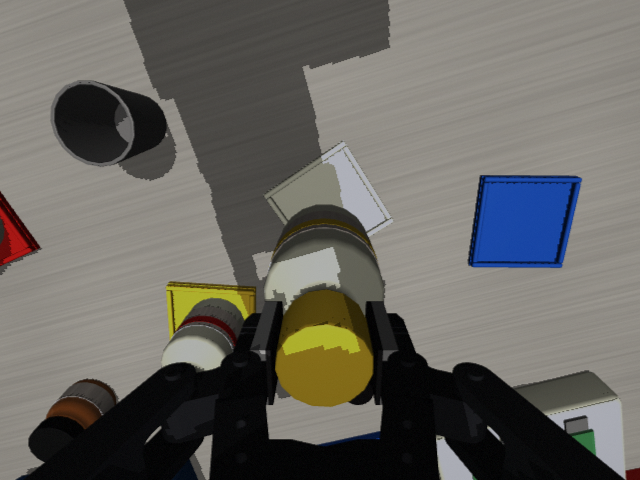

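View pics/scene4.png

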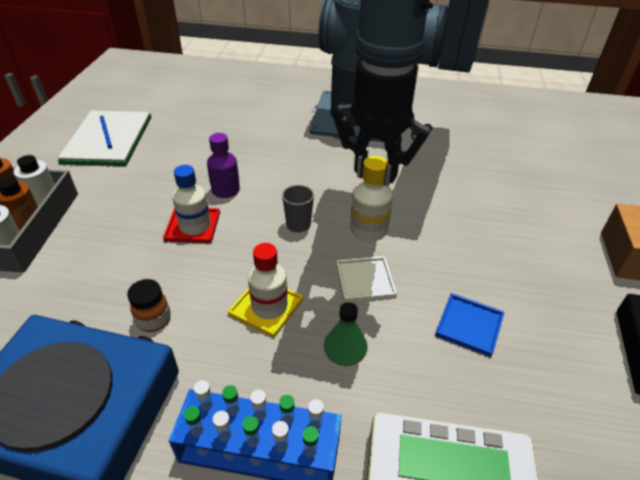

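View pics/top4.png

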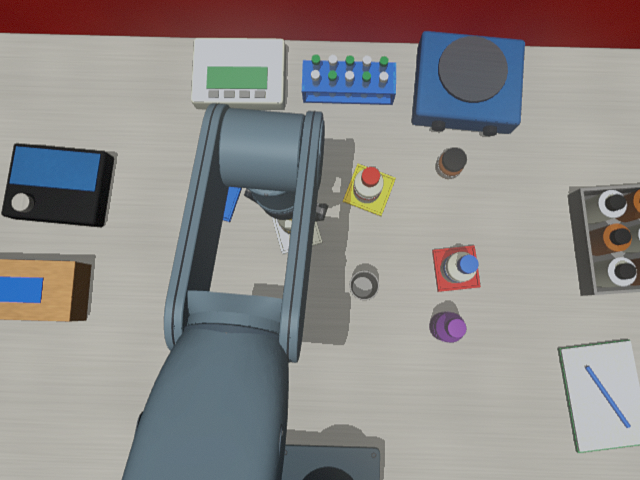

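The bottle hangs upright in the grip. In the scene view the white tray is at about (366,280) and the now empty blue tray at about (470,324). I'll cross-check the tray positions from this view.

```bash
python3 - <<'E'
from h import *
im=cv2.imread("pics/scene4.png");a=im[230:370,220:520]
cv2.imwrite("pics/c4.png",cv2.resize(a,None,fx=2.6,fy=2.6,interpolation=cv2.INTER_CUBIC))
c=imaging.camera_info("scene")
h=cv2.cvtColor(im,cv2.COLOR_BGR2HSV)
m=cv2.inRange(h,(100,120,50),(120,255,255));q=np.zeros_like(m);q[285:360,430:510]=m[285:360,430:510]
P=ray(c,cv2.findNonZero(cv2.morphologyEx(q,cv2.MORPH_OPEN,np.ones((2,2)))).reshape(-1,2),.012)[:,:2].astype(np.float32)
print("blue scene",cv2.minAreaRect(P))
P=ray(c,[(337,262),(384,257),(396,298),(346,302)],.012)[:,:2];print("white scene",P.mean(0),[np.linalg.norm(P[i]-P[i-1]).round(4) for i in range(4)])
m=cv2.inRange(h,(22,120,50),(36,255,255));q=np.zeros_like(m);q[150:190,355:395]=m[150:190,355:395]
for ce,st,l in comps(q,100): print(ce,st,ray(c,ce,.2333)[0].round(4))
E
```

```text
blue scene ((0.6215833425521851, 0.2616218328475952), (0.08819013833999634, 0.09582962095737457), 73.75220489501953)
white scene [0.55696441 0.08716968] [np.float64(0.0915), np.float64(0.0858), np.float64(0.0954), np.float64(0.0838)]
(np.float64(374.3), np.float64(169.7)) [362, 156, 27, 30, 623] [0.5474 0.0811 0.2333]
```

View pics/c4.png

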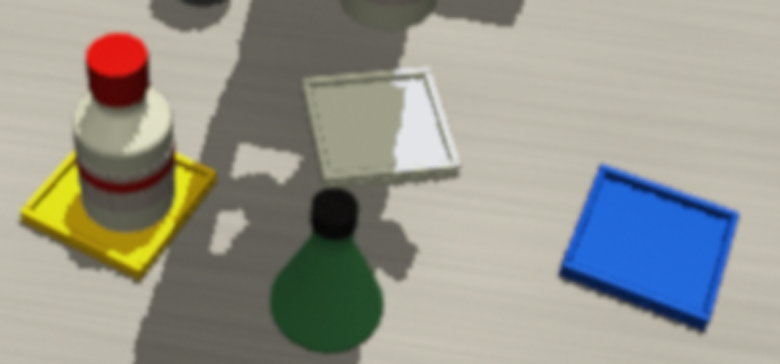

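```bash
python3 - <<'E'
from h import *
c=imaging.camera_info("scene")
for k,v in {"white":[(303,78),(430,68),(460,161),(325,174)],"blue":[(601,166),(738,213),(706,320),(562,268)]}.items():
    P=ray(c,(np.array(v)+.5)/2.6-.5+[220,230],.012)[:,:2];print(k,P.mean(0).round(4),[np.linalg.norm(P[i]-P[i-1]).round(4) for i in range(4)])
w=imaging.camera_info("wrist")
P=ray(w,[(481,176),(580,178),(562,267),(470,266)],.012)[:,:2];print("blue wrist",P.mean(0).round(4),[np.linalg.norm(P[i]-P[i-1]).round(4) for i in range(4)])
E
```

```text
white [0.5485 0.0862] [np.float64(0.0857), np.float64(0.0888), np.float64(0.0846), np.float64(0.0884)]
blue [0.6173 0.2608] [np.float64(0.0889), np.float64(0.0873), np.float64(0.0881), np.float64(0.0858)]
blue wrist [0.613  0.2596] [np.float64(0.0894), np.float64(0.0912), np.float64(0.0886), np.float64(0.0917)]
```

```bash
python3 -m inch '[255,0,-0.1,0.25,0, 255,0.5,-0.15,0.2,0, 255,1.5,0,0,0, 255,1.5,0,0,0, 255,1.5,0,0,0, 255,1.5,0,0,0, 255,1.5,0,0,0, 255,1,0,0,0, 255,0.4,0,0,0, 255,0,0,0,0]'
python3 - <<'E'
from h import *
go(.549,.083,.113)
cv2.imwrite("pics/w5.png",imaging.grab_frame("wrist")[:,:,::-1])
cv2.imwrite("pics/s5.png",cv2.resize(imaging.grab_frame("scene")[140:360,220:520,::-1],None,fx=2.6,fy=2.6))
E
```

```text
clock: 7.45
position: [0.5499, 0.0848, 0.1327]
eef_rot: [1.768, 1.57, 3.064]
force: [0.8, 0.0, -1.6]
gripper_width: 0.0349
t 7.45 pos [0.5499 0.0848 0.1327] w 0.0349 F [ 0.8  0.  -1.6] | tool shift cm [ 1.97  0.03 -0.19] jaw deg 74.3
```

View pics/w5.png

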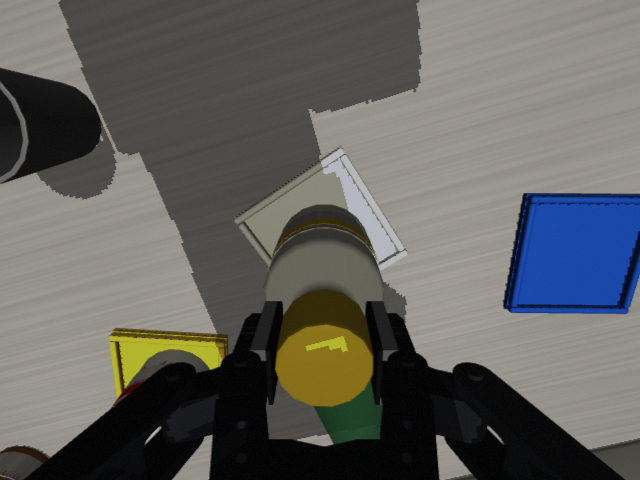

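View pics/s5.png

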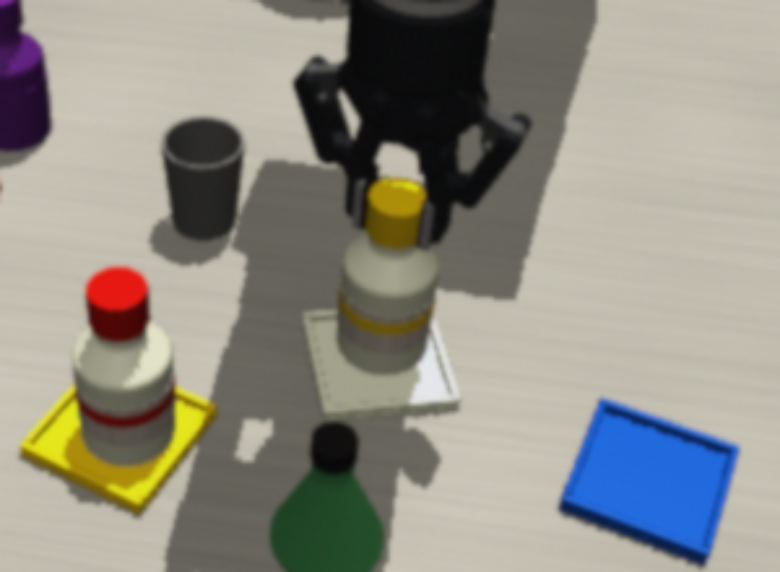

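The bottle is over the white tray, about 2 cm up, and roughly centred. I'll lower it gently.

```bash
python3 -m inch '[255,0.3,0,-0.1,0, 255,0.4,0,0,0, 255,0.4,0,0,0, 255,0.3,0,0,0, 255,0.2,0,0,0, 255,0.1,0,0,0, 255,0.1,0,0,0, 255,0.1,0,0,0, 255,0,0,0,0, 255,0,0,0,0]'
python3 - <<'E'
from h import *
go(.549,.083,.113)
E
```

```text
clock: 8.55
position: [0.5498, 0.0835, 0.1144]
eef_rot: [-1.578, 1.571, -0.282]
force: [0.2, 0.2, -1.7]
gripper_width: 0.0349
t 8.55 pos [0.5498 0.0835 0.1144] w 0.0349 F [ 0.2  0.2 -1.7] | tool shift cm [ 0.14  0.06 -0.07] jaw deg 74.3
```

```bash
python3 -m inch '[255,0.05,0,0,0, 255,0.05,0,0,0, 255,0.05,0,0,0, 255,0.05,0,0,0, 255,0,0,0,0, 255,0,0,0,0, 255,0,0,0,0, 255,0,0,0,0, 255,0,0,0,0, 255,0,0,0,0]'
python3 - <<'E'
from h import *
go(.549,.083,.113)
E
```

```text
clock: 9.55
position: [0.55, 0.0834, 0.1131]
eef_rot: [-1.459, 1.57, -0.163]
force: [-2.1, -0.2, 6.0]
gripper_width: 0.0351
t 9.55 pos [0.55   0.0834 0.1131] w 0.0351 F [-2.1 -0.2  6. ] | tool shift cm [ 0.01  0.09 -0.07] jaw deg 74.3
```

```bash
python3 -m inch '[120,0,0,0,0, 0,0,0,0,0, 0,0,0,0,0, 0,0,0,0,0, 0,0,0,0,0, 0,-2,0,0,0, 0,-3,0,0,0, 0,-3,0,0,0, 0,-3,0,0,0, 0,-1,0,0,0]'
python3 - <<'E'
from h import *
go(.469,-.257,.235)
cv2.imwrite("pics/s6.png",cv2.resize(imaging.grab_frame("scene")[100:360,160:520,::-1],None,fx=2.2,fy=2.2))
E
```

```text
clock: 10.55
position: [0.5513, 0.0834, 0.2357]
eef_rot: [-1.349, 1.565, -0.053]
force: [1.2, -0.6, -0.4]
gripper_width: 0.0855
t 10.55 pos [0.5513 0.0834 0.2357] w 0.0855 F [ 1.2 -0.6 -0.4] | tool shift cm [  0.04  -1.31 -35.  ] jaw deg 74.3
```

View pics/s6.png

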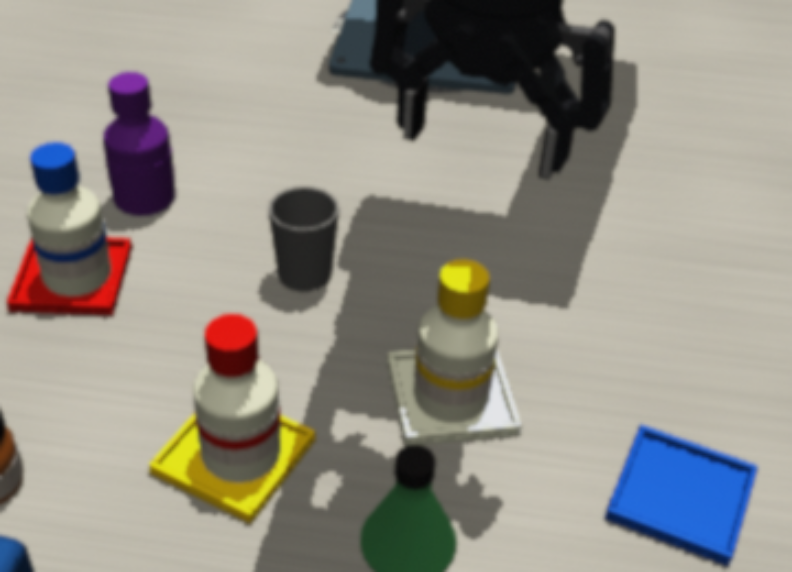

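Yellow now stands flat in the white tray, with its cap at about (464,275) in this crop. Next is the blue-capped bottle.

```bash
python3 -m inch '[0,0,-0.1,-2,0, 0,0,-0.1,-3.5,0, 0,0,-0.15,-4,0, 0,0,-0.15,-4.5,0, 0,0,-0.15,-4.5,0, 0,0,-0.15,-4.5,0, 0,0,-0.15,-4.5,0, 0,0,-0.15,-4,0, 0,0,-0.1,-2.5,0, 0,0,-0.1,-1,0]'
python3 - <<'E'
from h import *
go(.469,-.257,.235)
c=imaging.camera_info("wrist")
cv2.imwrite("pics/w7.png",imaging.grab_frame("wrist")[:,:,::-1])
np.save("w7.npy",[c["R"],np.tile(c["t"],(3,1))])
E
```

```text
clock: 11.6
position: [0.466, -0.2589, 0.2306]
eef_rot: [1.332, 1.568, 2.625]
force: [0.0, 0.6, 1.0]
gripper_width: 0.0853
t 11.6 pos [ 0.466  -0.2589  0.2306] w 0.0853 F [0.  0.6 1. ] | tool shift cm [-0.44 -0.23  0.27] jaw deg 74.1
```

View pics/w7.png

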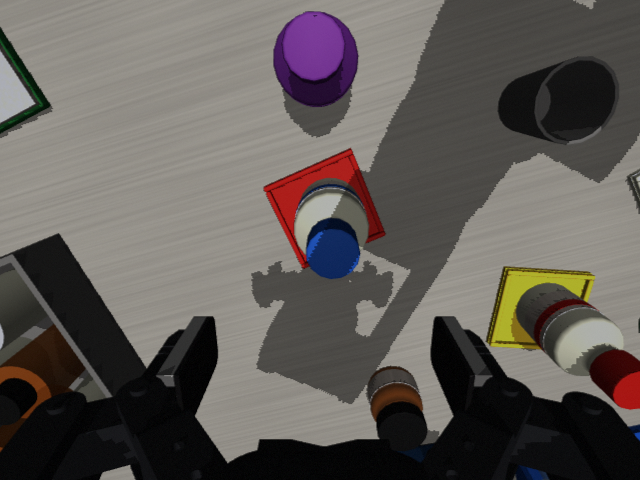

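The wrist view shows the blue cap top at (333,253) on the white bottle in the red tray. The purple one at (315,50) is the decoy.

```bash
python3 - <<'E'
from h import *
c=imaging.camera_info("wrist")
X=ray(c,(333,254),.133)[0];print(X)
P=ray(c,[(264,188),(351,150),(385,235),(303,268)],.012)[:,:2];print("red",P.mean(0),[np.linalg.norm(P[i]-P[i-1]).round(4) for i in range(4)])
go(.469,-.256,.113)
E
```

```text
[ 0.46960104 -0.25424545  0.133     ]
red [ 0.471213   -0.25917543] [np.float64(0.0885), np.float64(0.0879), np.float64(0.0883), np.float64(0.088)]
t 11.65 pos [ 0.4663 -0.2591  0.2308] w 0.0853 F [-0.2 -1.5  0.4] | tool shift cm [11.78 -0.2   0.37] jaw deg 74.1
```

```bash
python3 -m inch '[0,0.5,-0.1,0.2,0, 0,1.5,-0.1,0.2,0, 0,2,0,0,0, 0,2,0,0,0, 0,2,0,0,0, 0,1.5,0,0,0, 0,1,0,0,0, 0,0.7,0,0,0, 0,0.3,0,0,0, 0,0,0,0,0]' 30
python3 - <<'E'
from h import *
go(.469,-.256,.113)
cv2.imwrite("pics/w8.png",imaging.grab_frame("wrist")[:,:,::-1])
E
```

```text
clock: 12.65
position: [0.4705, -0.2533, 0.1173]
eef_rot: [0.223, 1.571, 1.52]
force: [-0.3, -0.5, 0.3]
gripper_width: 0.0854
t 12.65 pos [ 0.4705 -0.2533  0.1173] w 0.0854 F [-0.3 -0.5  0.3] | tool shift cm [ 0.43  0.07 -0.3 ] jaw deg 74.3
```

View pics/w8.png

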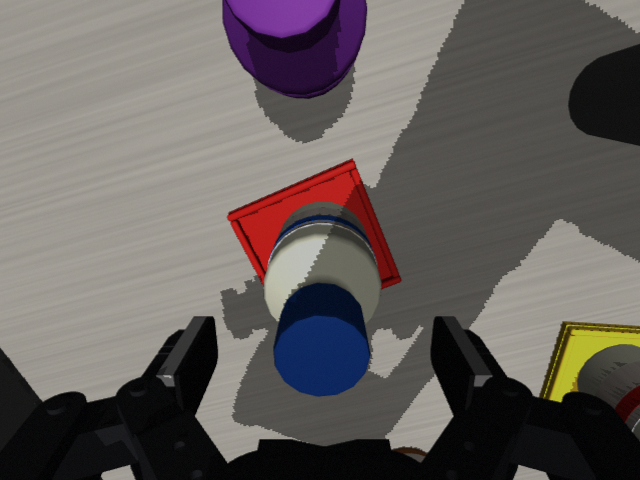

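The cap at (322,355) is centred between the fingers. I'll go down 4 mm and grip.

```bash
python3 -m inch '[0,0.4,0.05,0,0, 0,0,0,0,0, 255,0,0,0,0, 255,0,0,0,0, 255,0,0,0,0, 255,0,0,0,0, 255,0,0,0,0, 255,0,0,0,0, 255,0,0,0,0, 255,0,0,0,0]' 40
python3 - <<'E'
from h import *
go(.469,-.256,.113)
cv2.imwrite("pics/w9.png",imaging.grab_frame("wrist")[:,:,::-1])
E
python3 -m inch '[255,-0.3,0,0,0, 255,-0.7,0,0,0, 255,-1.5,0,0,0, 255,-1.5,0,0,0, 255,-2,0,0,0, 255,-2,0,0,0, 255,-2,0,0,0, 255,-2,0,0,0, 255,-1.5,0,0,0, 255,-0.5,0,0,0]'
python3 - <<'E'
from h import *
go(.614,.2585,.255)
cv2.imwrite("pics/s9.png",cv2.resize(imaging.grab_frame("scene")[100:360,120:520,::-1],None,fx=2,fy=2))
E
```

```text
clock: 13.7
position: [0.4699, -0.2537, 0.1136]
eef_rot: [-2.21, 1.57, -0.914]
force: [-0.1, -0.8, 3.6]
gripper_width: 0.0351
t 13.7 pos [ 0.4699 -0.2537  0.1136] w 0.0351 F [-0.1 -0.8  3.6] | tool shift cm [ 0.06  0.03 -0.25] jaw deg 74.3
clock: 14.75
position: [0.4703, -0.2537, 0.2551]
eef_rot: [-1.937, 1.568, -0.641]
force: [0.5, -0.8, -1.8]
gripper_width: 0.0348
t 14.75 pos [ 0.4703 -0.2537  0.2551] w 0.0348 F [ 0.5 -0.8 -1.8] | tool shift cm [-4.00e-02  6.00e-02  5.32e+01] jaw deg 74.3
```

View pics/w9.png

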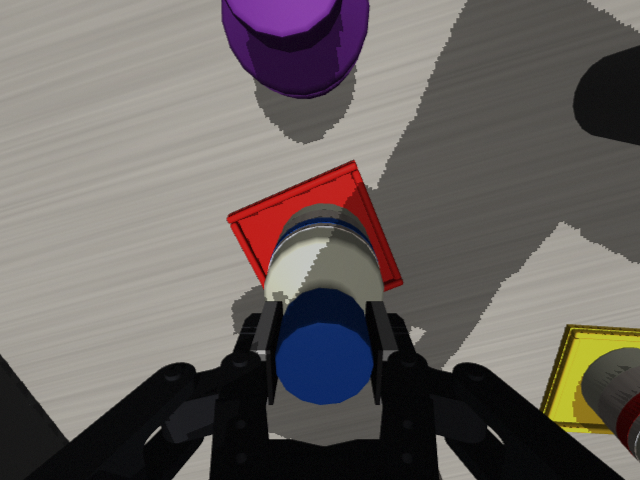

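View pics/s9.png

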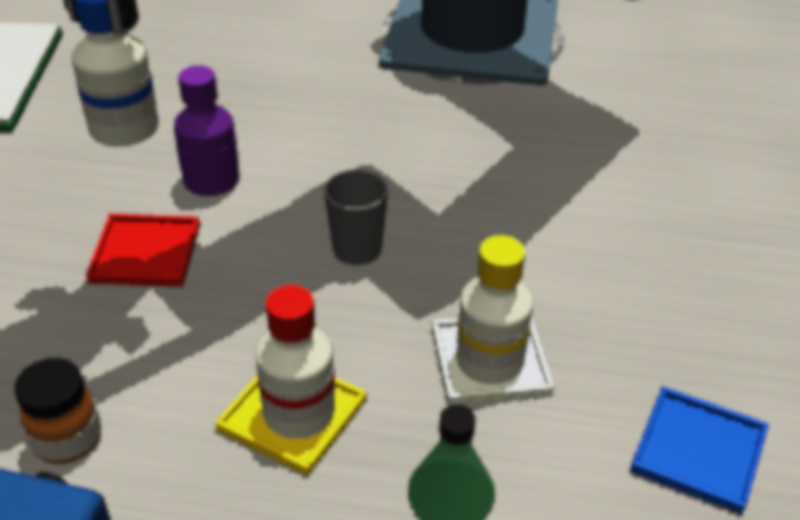

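```bash
python3 -m inch '[255,-1,0,0.5,0, 255,-1.5,0,1,0, 255,-1.5,0,1.5,0, 255,-1,0,2,0, 255,0,0,3,0, 255,0,0,3,0, 255,0,0,3,0, 255,0,0,3,0, 255,0,0,3,0, 255,0,0,3,0]'
python3 -m inch '[255,0,0,3,0, 255,0,0,3.5,0, 255,0,0,3.5,0, 255,0,0,3.5,0, 255,0,0,3.5,0, 255,0,0,3.5,0, 255,0,0,3.5,0, 255,0,0,3,0, 255,0,0,2,0, 255,0,0,1,0]'
python3 - <<'E'
from h import *
go(.614,.2585,.14)
E
```

```text
clock: 15.8
position: [0.5319, -0.0304, 0.3027]
eef_rot: [1.493, 1.569, 2.789]
force: [1.2, -0.6, -2.4]
gripper_width: 0.035
clock: 16.8
position: [0.613, 0.2589, 0.3019]
eef_rot: [1.845, 1.568, -3.14]
force: [-0.2, -0.1, -2.2]
gripper_width: 0.0347
t 16.8 pos [0.613  0.2589 0.3019] w 0.0347 F [-0.2 -0.1 -2.2] | tool shift cm [16.19 -0.14  0.  ] jaw deg 74.4
```

```bash
python3 -m inch '[255,0.5,0,0,0, 255,1.5,-0.1,0,0, 255,2,0,0,0, 255,2.5,0,0,0, 255,2.5,0,0,0, 255,2.5,0,0,0, 255,2,0,0,0, 255,1.5,0,0,0, 255,1,0,0,0, 255,0,0,0,0]'
python3 - <<'E'
from h import *
go(.614,.2585,.113)
cv2.imwrite("pics/w10.png",imaging.grab_frame("wrist")[:,:,::-1])
cv2.imwrite("pics/s10.png",cv2.resize(imaging.grab_frame("scene")[160:360,320:520,::-1],None,fx=2.5,fy=2.5))
E
```

```text
clock: 17.8
position: [0.6134, 0.255, 0.1415]
eef_rot: [2.154, 1.567, -2.834]
force: [0.2, -0.5, -2.3]
gripper_width: 0.035
t 17.8 pos [0.6134 0.255  0.1415] w 0.035 F [ 0.2 -0.5 -2.3] | tool shift cm [2.85 0.03 0.36] jaw deg 74.2
```

View pics/w10.png

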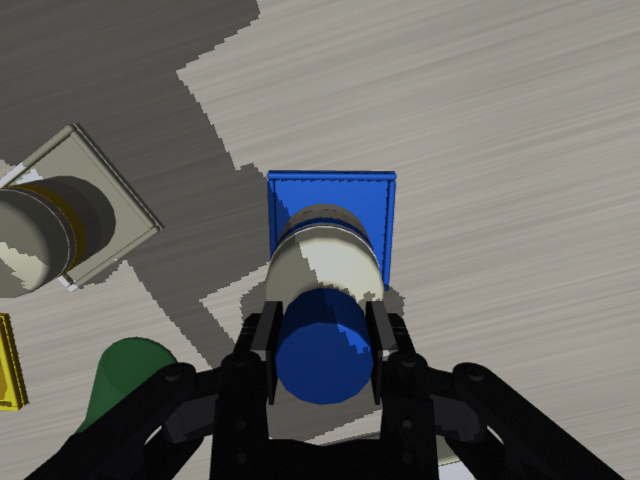

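View pics/s10.png

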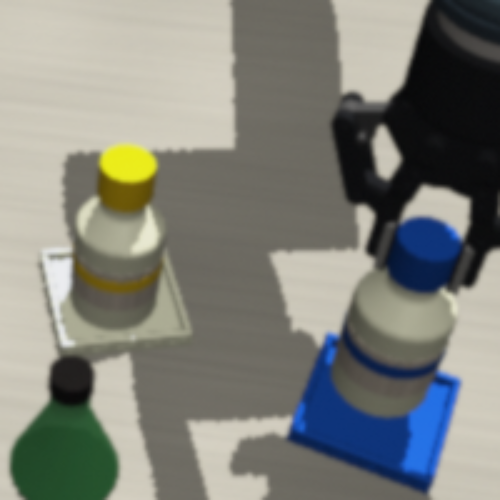

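The blue bottle hangs over the blue tray. It sits about 5 mm to the left of the tray's centre (tray at 332, bottle at 324 px), so I'll shift +0.45 cm along the jaws and then lower.

```bash
python3 -m inch '[255,0,0,0.2,0, 255,0.3,0,0.25,0, 255,0.5,0,0,0, 255,0.5,0,0,0, 255,0.4,0,0,0, 255,0.3,0,0,0, 255,0.3,0,0,0, 255,0.2,0,0,0, 255,0.1,0,0,0, 255,0,0,0,0]'
python3 - <<'E'
from h import *
go(.614,.2585,.113)
E
```

```text
clock: 18.9
position: [0.6158, 0.2607, 0.1172]
eef_rot: [2.223, 1.571, -2.764]
force: [-0.6, -0.0, -2.0]
gripper_width: 0.035
t 18.9 pos [0.6158 0.2607 0.1172] w 0.035 F [-0.6 -0.  -2. ] | tool shift cm [ 0.42  0.11 -0.26] jaw deg 74.3
```

```bash
python3 -m inch '[255,0.1,0,0,0, 255,0.1,0,0,0, 255,0.05,0,0,0, 255,0.05,0,0,0, 255,0.05,0,0,0, 255,0.05,0,0,0, 255,0,0,0,0, 255,0,0,0,0, 255,0,0,0,0, 255,0,0,0,0]'
python3 - <<'E'
from h import *
go(.614,.2585,.113)
E
```

```text
clock: 19.9
position: [0.616, 0.2606, 0.1136]
eef_rot: [-1.308, 1.57, -0.012]
force: [-1.3, -0.1, 1.8]
gripper_width: 0.0349
t 19.9 pos [0.616  0.2606 0.1136] w 0.0349 F [-1.3 -0.1  1.8] | tool shift cm [ 0.06  0.13 -0.26] jaw deg 74.3
```

Contact: the force went from -2.0 to +1.8 N. I'll release and rise.

```bash
python3 -m inch '[255,0.05,0,0,0, 120,0,0,0,0, 0,0,0,0,0, 0,0,0,0,0, 0,0,0,0,0, 0,-1.5,0,0,0, 0,-3,0,0,0, 0,-3.5,0,0,0, 0,-3.5,0,0,0, 0,-1.5,0,0,0]'
python3 - <<'E'
from h import *
go(.6365,-.066,.245)
cv2.imwrite("pics/s11.png",cv2.resize(imaging.grab_frame("scene")[160:360,320:520,::-1],None,fx=2.5,fy=2.5))
E
```

```text
clock: 20.9
position: [0.6173, 0.2611, 0.2486]
eef_rot: [-1.056, 1.563, 0.24]
force: [0.8, 1.1, -0.5]
gripper_width: 0.0854
t 20.9 pos [0.6173 0.2611 0.2486] w 0.0854 F [ 0.8  1.1 -0.5] | tool shift cm [  0.32 -10.72 -30.97] jaw deg 74.3
```

View pics/s11.png

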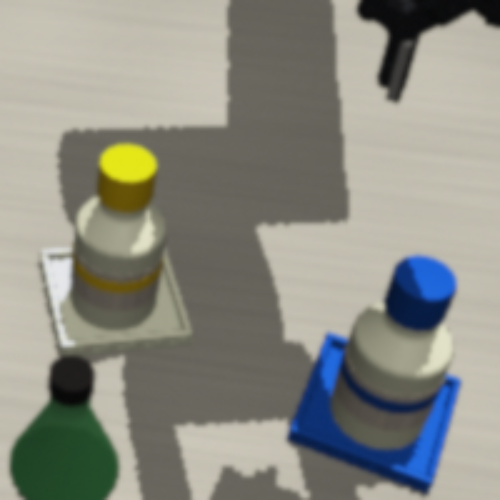

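```bash
python3 -m inch '[0,0,-0.6,-1.7,0, 0,0,-1,-3,0, 0,0,-1.2,-3.4,0, 0,0,-1.3,-3.7,0, 0,0,-1.3,-3.8,0, 0,0,-1.3,-3.8,0, 0,0,-1.3,-3.8,0, 0,0,-1.2,-3.5,0, 0,0,-1,-2.8,0, 0,0,-0.5,-1.4,0]'
python3 - <<'E'
from h import *
go(.6365,-.066,.245)
im=imaging.grab_frame("wrist");c=imaging.camera_info("wrist")
cv2.imwrite("pics/w12.png",im[:,:,::-1])
cv2.imwrite("pics/t12.png",cv2.resize(imaging.grab_frame("top")[140:340,180:500,::-1],None,fx=2.5,fy=2.5,interpolation=cv2.INTER_CUBIC))
E
```

```text
clock: 21.95
position: [0.6338, -0.0694, 0.2411]
eef_rot: [1.919, 1.568, -3.072]
force: [-0.0, -0.1, -0.5]
gripper_width: 0.0856
t 21.95 pos [ 0.6338 -0.0694  0.2411] w 0.0856 F [-0.  -0.1 -0.5] | tool shift cm [-0.39 -0.16  0.41] jaw deg 74.1
```

View pics/w12.png

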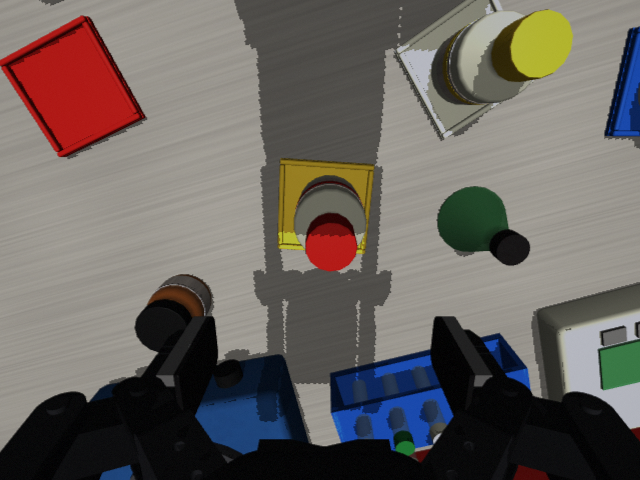

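View pics/t12.png

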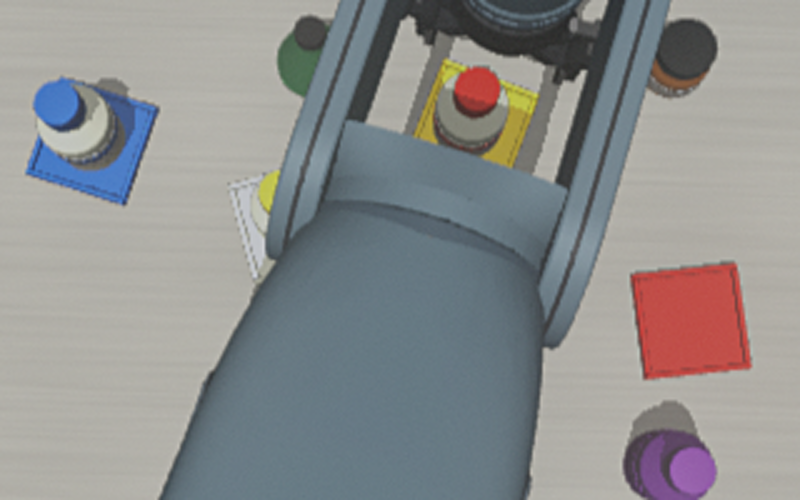

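Blue stands in the blue tray (top crop, cap at 58,103) and the red tray is empty. The red cap is at (331,246) in the wrist view.

```bash
python3 - <<'E'
from h import *
c=imaging.camera_info("wrist");t=imaging.camera_info("top")
print(ray(c,(331,246),.133)[0])
for k,v in {"red":[(2,68),(84,17),(144,119),(63,156)],"yellow":[(281,160),(373,165),(369,252),(280,247)]}.items():
    P=ray(c,v,.012)[:,:2];print(k,P.mean(0).round(4),[np.linalg.norm(P[i]-P[i-1]).round(4) for i in range(4)])
P=ray(t,np.array([(631,273),(737,262),(750,367),(645,379)])/2.5+[180,140],.012)[:,:2];print("red top",P.mean(0).round(4),[np.linalg.norm(P[i]-P[i-1]).round(4) for i in range(4)])
X=ray(t,np.array((58,103))/2.5+[180,140],.133)[0];print("blue cap top",X)
go(.6365,-.0655,.113)
E
```

```text
[ 0.63553032 -0.06396436  0.133     ]
red [ 0.474  -0.2556] [np.float64(0.0841), np.float64(0.0892), np.float64(0.0902), np.float64(0.0879)]
yellow [ 0.6375 -0.0678] [np.float64(0.0873), np.float64(0.0871), np.float64(0.0879), np.float64(0.091)]
red top [ 0.4692 -0.2593] [np.float64(0.0901), np.float64(0.0908), np.float64(0.0893), np.float64(0.0891)]
blue cap top [0.61341564 0.25580945 0.133     ]
t 22.05 pos [ 0.6342 -0.0682  0.2415] w 0.0851 F [-0.2  0.9 -0.1] | tool shift cm [12.85 -0.17  0.33] jaw deg 74.1
```

```bash
python3 -m inch '[0,0.5,-0.1,0.2,0, 0,1.5,-0.1,0.15,0, 0,2,0,0,0, 0,2.5,0,0,0, 0,2,0,0,0, 0,1.5,0,0,0, 0,1.2,0,0,0, 0,0.9,0,0,0, 0,0.3,0,0,0, 0,0,0,0,0]' 30
python3 - <<'E'
from h import *
go(.6365,-.065,.113)
cv2.imwrite("pics/w13.png",imaging.grab_frame("wrist")[:,:,::-1])
E
```

```text
clock: 23.05
position: [0.6378, -0.0625, 0.1187]
eef_rot: [1.309, 1.571, 2.605]
force: [-0.5, -0.1, 0.6]
gripper_width: 0.0851
t 23.05 pos [ 0.6378 -0.0625  0.1187] w 0.0851 F [-0.5 -0.1  0.6] | tool shift cm [ 0.57  0.06 -0.28] jaw deg 74.3
```

View pics/w13.png

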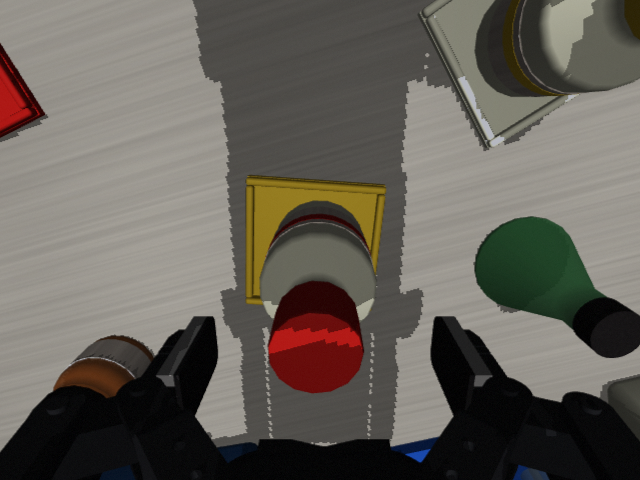

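The cap is 9 px left of the jaw centre, about 3 mm. I'll correct that, go down 5 mm and grip.

```bash
python3 -m inch '[0,0,0.1,-0.3,0, 0,0.3,0,0,0, 0,0.25,0,0,0, 0,0,0,0,0, 255,0,0,0,0, 255,0,0,0,0, 255,0,0,0,0, 255,0,0,0,0, 255,0,0,0,0, 255,0,0,0,0]' 40
python3 - <<'E'
from h import *
go(.471,-.258,.25)
cv2.imwrite("pics/w14.png",imaging.grab_frame("wrist")[:,:,::-1])
E
```

```text
clock: 24.1
position: [0.6363, -0.0655, 0.1135]
eef_rot: [-1.412, 1.57, -0.116]
force: [0.7, 0.4, 0.8]
gripper_width: 0.0345
t 24.1 pos [ 0.6363 -0.0655  0.1135] w 0.0345 F [0.7 0.4 0.8] | tool shift cm [-13.65  10.68 -23.01] jaw deg 74.3
```

View pics/w14.png

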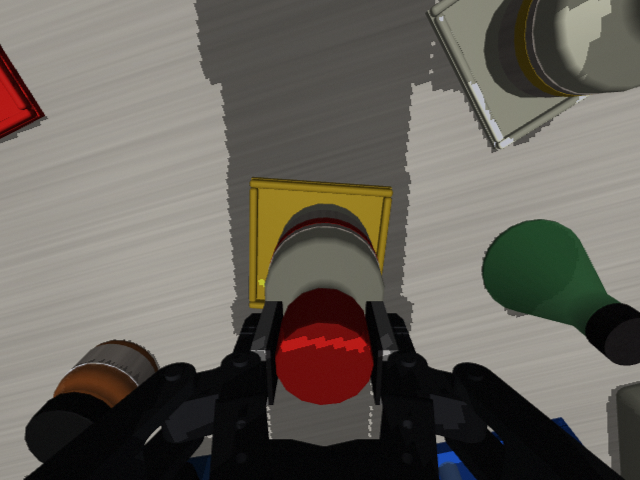

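Red is gripped with its cap centred at (324,350). I'll lift and carry it to the red tray.

```bash
python3 -m inch '[255,-0.3,0,0,0, 255,-0.7,0,0,0, 255,-1.5,0,0,0, 255,-1.5,0,0,0, 255,-2,0,0,0, 255,-2,0,0,0, 255,-2,0,0,0, 255,-1.5,0,0,0, 255,-1,0,0,0, 255,-0.5,0,0,0]'
python3 -m inch '[255,0,0.3,-0.8,0, 255,0,0.9,-2,0, 255,0,1.3,-2.8,0, 255,0,1.4,-3,0, 255,0,1.4,-3,0, 255,0,1.4,-3,0, 255,0,1.4,-3,0, 255,0,1.3,-2.7,0, 255,0,0.9,-2,0, 255,0,0.4,-0.7,0]'
python3 - <<'E'
from h import *
go(.471,-.258,.14)
E
```

```text
clock: 25.15
position: [0.6362, -0.0656, 0.2444]
eef_rot: [-1.644, 1.57, -0.348]
force: [-0.5, 0.5, -2.5]
gripper_width: 0.0352
clock: 26.15
position: [0.4685, -0.2594, 0.2423]
eef_rot: [1.546, 1.569, 2.84]
force: [0.1, 0.3, -2.6]
gripper_width: 0.0347
t 26.15 pos [ 0.4685 -0.2594  0.2423] w 0.0347 F [ 0.1  0.3 -2.6] | tool shift cm [10.23 -0.23  0.2 ] jaw deg 74.1
```

```bash
python3 -m inch '[255,0.3,0,0,0, 255,0.9,-0.1,0,0, 255,1.5,-0.1,0,0, 255,1.5,0,0,0, 255,1.5,0,0,0, 255,1.5,0,0,0, 255,1.2,0,0,0, 255,1,0,0,0, 255,0.5,0,0,0, 255,0,0,0,0]'
python3 - <<'E'
from h import *
go(.471,-.258,.113)
cv2.imwrite("pics/w15.png",imaging.grab_frame("wrist")[:,:,::-1])
cv2.imwrite("pics/s15.png",cv2.resize(imaging.grab_frame("scene")[120:320,120:320,::-1],None,fx=2.5,fy=2.5))
E
```

```text
clock: 27.15
position: [0.4725, -0.2579, 0.1435]
eef_rot: [1.092, 1.569, 2.388]
force: [0.2, -0.8, -2.1]
gripper_width: 0.0348
t 27.15 pos [ 0.4725 -0.2579  0.1435] w 0.0348 F [ 0.2 -0.8 -2.1] | tool shift cm [ 3.05  0.13 -0.05] jaw deg 74.3
```

View pics/w15.png

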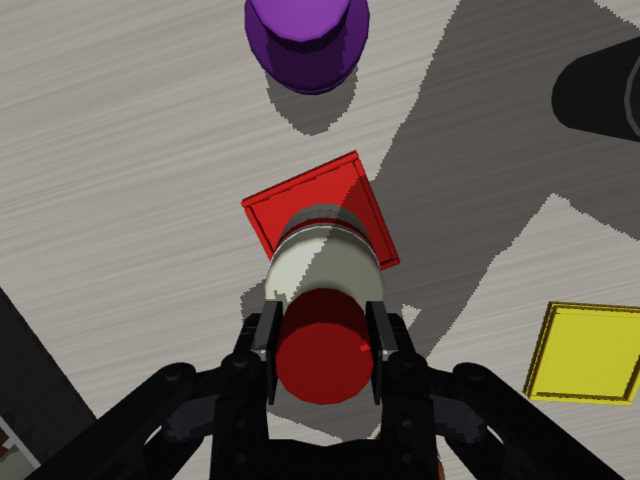

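View pics/s15.png

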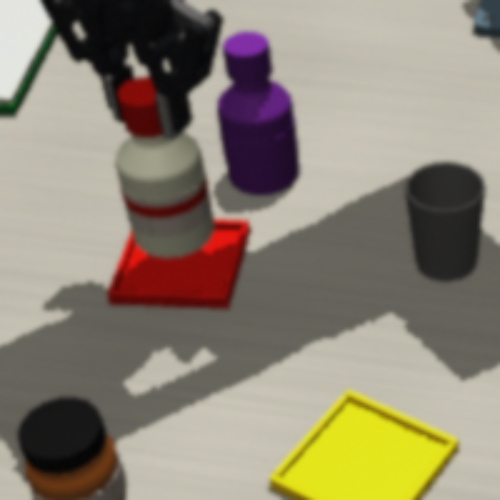

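The red bottle is centred over the red tray, so I'll lower it.

```bash
python3 -m inch '[255,0.3,0.1,0,0, 255,0.5,0,0,0, 255,0.5,0,0,0, 255,0.4,0,0,0, 255,0.3,0,0,0, 255,0.3,0,0,0, 255,0.2,0,0,0, 255,0.1,0,0,0, 255,0.1,0,0,0, 255,0,0,0,0]'
python3 - <<'E'
from h import *
go(.471,-.258,.1132)
E
```

```text
clock: 28.25
position: [0.4716, -0.2581, 0.1173]
eef_rot: [1.7, 1.571, 2.996]
force: [0.5, 0.1, -2.7]
gripper_width: 0.0348
t 28.25 pos [ 0.4716 -0.2581  0.1173] w 0.0348 F [ 0.5  0.1 -2.7] | tool shift cm [ 0.41  0.06 -0.  ] jaw deg 74.3
```

```bash
python3 -m inch '[255,0.1,0,0,0, 255,0.1,0,0,0, 255,0.05,0,0,0, 255,0.05,0,0,0, 255,0.05,0,0,0, 255,0.05,0,0,0, 255,0,0,0,0, 255,0,0,0,0, 255,0,0,0,0, 255,0,0,0,0]'
python3 - <<'E'
from h import *
go(.471,-.258,.1132)
E
```

```text
clock: 29.25
position: [0.4717, -0.2582, 0.1135]
eef_rot: [-1.878, 1.57, -0.582]
force: [0.2, 0.8, 1.6]
gripper_width: 0.0352
t 29.25 pos [ 0.4717 -0.2582  0.1135] w 0.0352 F [0.2 0.8 1.6] | tool shift cm [ 0.03  0.08 -0.  ] jaw deg 74.3
```

The bottle has touched down, so I'll release and rise. Next is yellow, which I left at TCP (0.550, 0.0834).

```bash
python3 -m inch '[255,0.05,0,0,0, 120,0,0,0,0, 0,0,0,0,0, 0,0,0,0,0, 0,0,0,0,0, 0,-1.5,0,0,0, 0,-3,0,0,0, 0,-3.5,0,0,0, 0,-3,0,0,0, 0,-1,0,0,0]'
python3 - <<'E'
from h import *
go(.55,.0834,.235)
cv2.imwrite("pics/s16.png",cv2.resize(imaging.grab_frame("scene")[120:360,120:520,::-1],None,fx=2,fy=2))
E
```

```text
clock: 30.25
position: [0.4729, -0.2592, 0.2362]
eef_rot: [-2.01, 1.565, -0.714]
force: [0.7, 0.6, 0.2]
gripper_width: 0.0854
t 30.25 pos [ 0.4729 -0.2592  0.2362] w 0.0854 F [0.7 0.6 0.2] | tool shift cm [3.000e-02 1.870e+00 3.507e+01] jaw deg 74.3
```

View pics/s16.png

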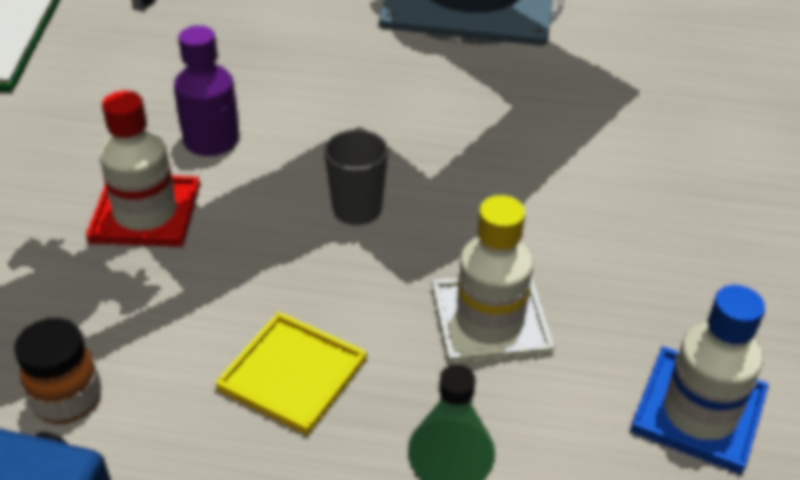

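Red stands in the red tray and blue in the blue tray, and the yellow tray is empty at about (292,372) in this crop.

```bash
python3 - <<'E'
from h import *
c=imaging.camera_info("scene")
P=ray(c,np.array([(276,314),(367,353),(305,427),(217,382)])/2+[120,120],.012)[:,:2];print("yellow",P.mean(0).round(4),[np.linalg.norm(P[i]-P[i-1]).round(4) for i in range(4)])
E
python3 -m inch '[0,0,0.1,1.5,0, 0,0,0.2,3.5,0, 0,0,0.2,4.2,0, 0,0,0.2,4.5,0, 0,0,0.2,4.5,0, 0,0,0.2,4.5,0, 0,0,0.2,4.5,0, 0,0,0.2,4,0, 0,0,0.2,2.5,0, 0,0,0.1,1.3,0]'
python3 - <<'E'
from h import *
go(.55,.0834,.1132)
cv2.imwrite("pics/w17.png",imaging.grab_frame("wrist")[:,:,::-1])
E
```

```text
yellow [ 0.6409 -0.0676] [np.float64(0.0843), np.float64(0.0895), np.float64(0.0877), np.float64(0.0851)]
clock: 31.3
position: [0.5478, 0.0869, 0.2304]
eef_rot: [1.632, 1.566, 2.931]
force: [0.5, -0.3, 0.3]
gripper_width: 0.0854
t 31.3 pos [0.5478 0.0869 0.2304] w 0.0854 F [ 0.5 -0.3  0.3] | tool shift cm [11.72 -0.36 -0.27] jaw deg 74.4
```

View pics/w17.png

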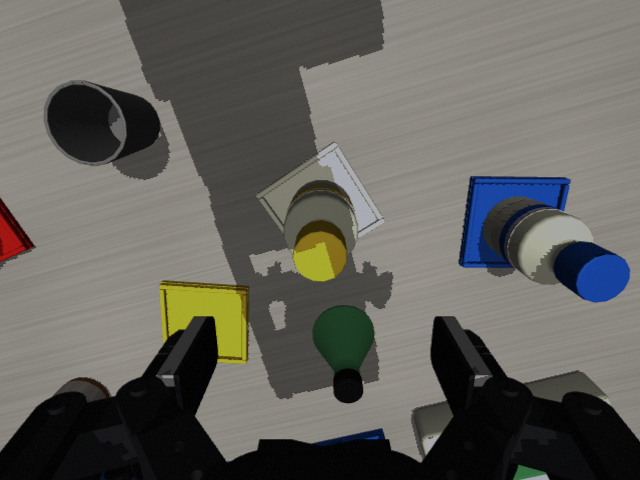

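The yellow cap is at (320,257) in the white tray, and the yellow tray is at (205,322). I'll go down.

```bash
python3 -m inch '[0,0.5,-0.15,-0.15,0, 0,1.5,-0.15,-0.1,0, 0,2,0,0,0, 0,2,0,0,0, 0,2,0,0,0, 0,1.5,0,0,0, 0,1,0,0,0, 0,0.5,0,0,0, 0,0.3,0,0,0, 0,0,0,0,0]' 30
python3 - <<'E'
from h import *
go(.55,.0834,.1132)
cv2.imwrite("pics/w18.png",imaging.grab_frame("wrist")[:,:,::-1])
E
```

```text
clock: 32.35
position: [0.5516, 0.08, 0.1199]
eef_rot: [-1.817, 1.571, -0.521]
force: [-0.6, -0.6, -0.6]
gripper_width: 0.0853
t 32.35 pos [0.5516 0.08   0.1199] w 0.0853 F [-0.6 -0.6 -0.6] | tool shift cm [0.67 0.25 0.29] jaw deg 74.2
```

View pics/w18.png

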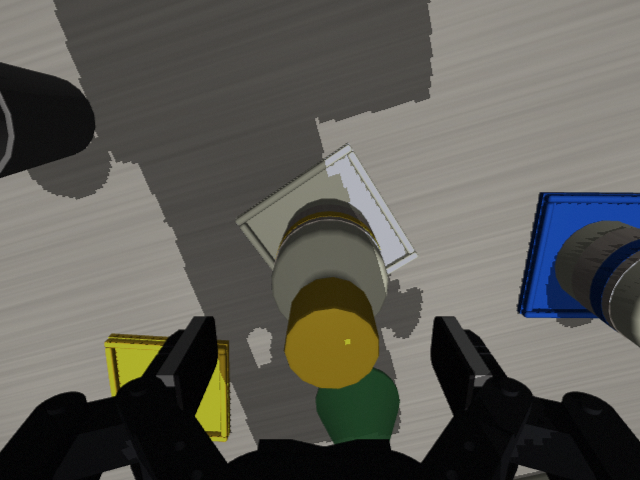

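The cap is 8 px right of centre, which matches the +0.29 cm that was computed.

```bash
python3 -m inch '[0,0,0.2,0.3,0, 0,0.35,0,0,0, 0,0.3,0,0,0, 0,0,0,0,0, 255,0,0,0,0, 255,0,0,0,0, 255,0,0,0,0, 255,0,0,0,0, 255,0,0,0,0, 255,0,0,0,0]' 40
python3 -m inch '[255,-0.3,0,0,0, 255,-0.7,0,0,0, 255,-1.5,0,0,0, 255,-1.5,0,0,0, 255,-2,0,0,0, 255,-2,0,0,0, 255,-2,0,0,0, 255,-1.5,0,0,0, 255,-1,0,0,0, 255,-0.5,0,0,0]'
python3 - <<'E'
from h import *
go(.637,-.0695,.24)
E
```

```text
clock: 33.4
position: [0.5506, 0.0837, 0.1135]
eef_rot: [-1.631, 1.57, -0.335]
force: [-0.9, -0.3, 2.7]
gripper_width: 0.0348
clock: 34.4
position: [0.5506, 0.0838, 0.2444]
eef_rot: [-1.316, 1.57, -0.019]
force: [0.7, 0.2, -1.0]
gripper_width: 0.0351
t 34.4 pos [0.5506 0.0838 0.2444] w 0.0351 F [ 0.7  0.2 -1. ] | tool shift cm [  0.45 -12.48 -12.41] jaw deg 74.3
```

```bash
python3 -m inch '[255,0,-0.4,-0.4,0, 255,0,-1,-1,0, 255,0,-1.5,-1.5,0, 255,0,-1.7,-1.7,0, 255,0,-1.8,-1.8,0, 255,0,-1.8,-1.8,0, 255,0,-1.7,-1.7,0, 255,0,-1.4,-1.4,0, 255,0,-0.8,-0.8,0, 255,0,-0.3,-0.3,0]'
python3 -m inch '[255,0.3,0,0,0, 255,0.9,0,0,0, 255,1.5,0,0,0, 255,1.5,0,0,0, 255,1.5,0,0,0, 255,1.5,0,0,0, 255,1.5,0,0,0, 255,1,0,0,0, 255,0.3,0,0,0, 255,0,0,0,0]'
python3 - <<'E'
from h import *
go(.637,-.0695,.1132)
cv2.imwrite("pics/w19.png",imaging.grab_frame("wrist")[:,:,::-1])
cv2.imwrite("pics/s19.png",cv2.resize(imaging.grab_frame("scene")[180:380,180:400,::-1],None,fx=2.5,fy=2.5))
E
```

```text
clock: 35.4
position: [0.6364, -0.0706, 0.2424]
eef_rot: [1.632, 1.57, 2.926]
force: [-0.1, 0.8, -1.2]
gripper_width: 0.0349
clock: 36.4
position: [0.6358, -0.0686, 0.143]
eef_rot: [1.487, 1.57, 2.784]
force: [0.6, 0.8, -0.9]
gripper_width: 0.035
t 36.4 pos [ 0.6358 -0.0686  0.143 ] w 0.035 F [ 0.6  0.8 -0.9] | tool shift cm [ 2.98 -0.15 -0.05] jaw deg 74.3
```

View pics/w19.png

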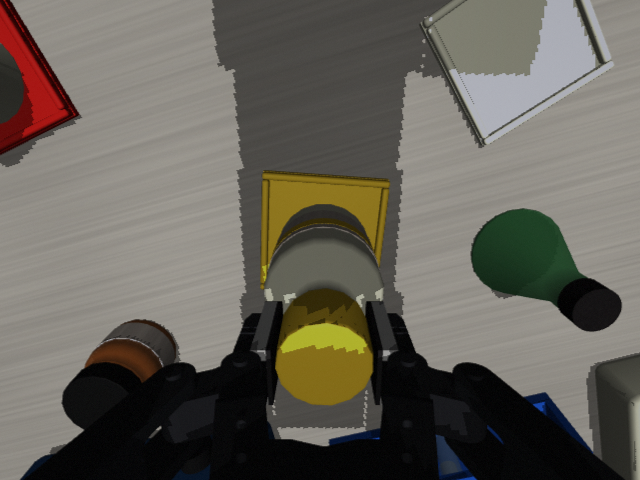

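View pics/s19.png

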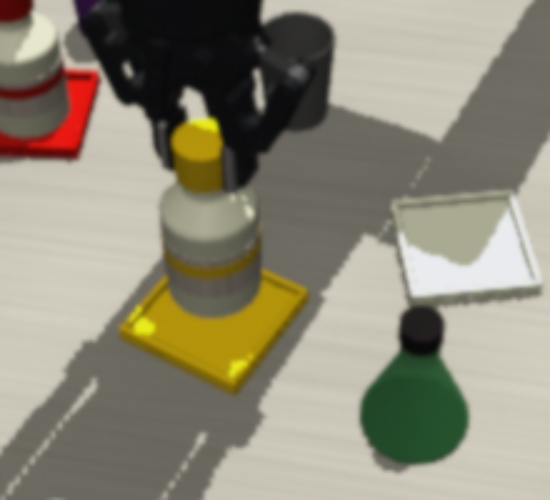

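The yellow bottle is centred over the yellow tray, so I'll lower it.

```bash
python3 -m inch '[255,0.3,-0.1,0,0, 255,0.5,0,0,0, 255,0.5,0,0,0, 255,0.4,0,0,0, 255,0.3,0,0,0, 255,0.3,0,0,0, 255,0.2,0,0,0, 255,0.1,0,0,0, 255,0.05,0,0,0, 255,0,0,0,0]'
python3 - <<'E'
from h import *
go(.637,-.0695,.1133)
E
```

```text
clock: 37.5
position: [0.6371, -0.0695, 0.1169]
eef_rot: [-1.814, 1.571, -0.518]
force: [-0.1, 0.4, -1.3]
gripper_width: 0.0351
t 37.5 pos [ 0.6371 -0.0695  0.1169] w 0.0351 F [-0.1  0.4 -1.3] | tool shift cm [ 0.36  0.   -0.  ] jaw deg 74.3
```

```bash
python3 -m inch '[255,0.1,0,0,0, 255,0.05,0,0,0, 255,0.05,0,0,0, 255,0.05,0,0,0, 255,0.05,0,0,0, 255,0.05,0,0,0, 255,0,0,0,0, 255,0,0,0,0, 255,0,0,0,0, 255,0,0,0,0]'
python3 - <<'E'
from h import *
go(.637,-.0695,.1133)
E
```

```text
clock: 38.5
position: [0.6372, -0.0695, 0.1136]
eef_rot: [-1.658, 1.57, -0.362]
force: [-0.0, -0.1, 1.3]
gripper_width: 0.0352
t 38.5 pos [ 0.6372 -0.0695  0.1136] w 0.0352 F [-0.  -0.1  1.3] | tool shift cm [ 0.03  0.02 -0.  ] jaw deg 74.3
```

Touchdown. I'll release, rise, and move clear so I can check.

```bash
python3 -m inch '[255,0.05,0,0,0, 120,0,0,0,0, 0,0,0,0,0, 0,0,0,0,0, 0,0,0,0,0, 0,-1.5,0,0,0, 0,-3,0,0,0, 0,-3.5,0,0,0, 0,-3.5,0,0,0, 0,-2,0,0,0]'
python3 -m inch '[0,0,1,0,0, 0,0,2,0,0, 0,0,2.5,0,0, 0,0,2.5,0,0, 0,0,2.5,0,0, 0,0,2.5,0,0, 0,0,2.5,0,0, 0,0,2.5,0,0, 0,0,2,0,0, 0,0,1,0,0]'
python3 -m inch '[0,0,0,2,0, 0,0,0,4,0, 0,0,0,4.5,0, 0,0,0,4.5,0, 0,0,0,4.5,0, 0,0,0,4.5,0, 0,0,0,4.5,0, 0,0,0,4.5,0, 0,0,0,3,0, 0,0,0,1,0]'
python3 - <<'E'
from h import *
go(0.4,.3,.24)
for n in("top","scene"): cv2.imwrite(f"pics/{n}20.png",imaging.grab_frame(n)[:,:,::-1])
E
```

```text
clock: 39.5
position: [0.638, -0.0697, 0.2512]
eef_rot: [-1.569, 1.566, -0.273]
force: [-0.3, 0.5, -0.7]
gripper_width: 0.0851
clock: 40.5
position: [0.4322, -0.0115, 0.2465]
eef_rot: [1.534, 1.568, 2.83]
force: [-0.2, 0.2, 0.7]
gripper_width: 0.085
clock: 41.5
position: [0.5352, 0.3465, 0.2459]
eef_rot: [1.804, 1.569, 3.103]
force: [0.3, -0.2, 0.3]
gripper_width: 0.0853
t 41.5 pos [0.5352 0.3465 0.2459] w 0.0853 F [ 0.3 -0.2  0.3] | tool shift cm [ 0.61 11.77 -8.11] jaw deg 74.4
```

View pics/top20.png

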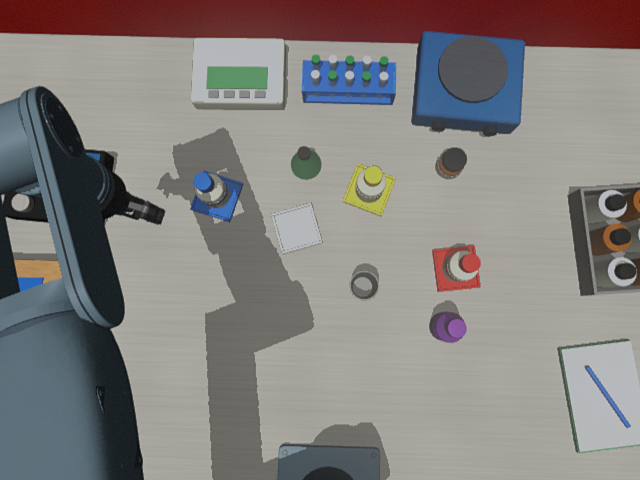

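View pics/scene20.png

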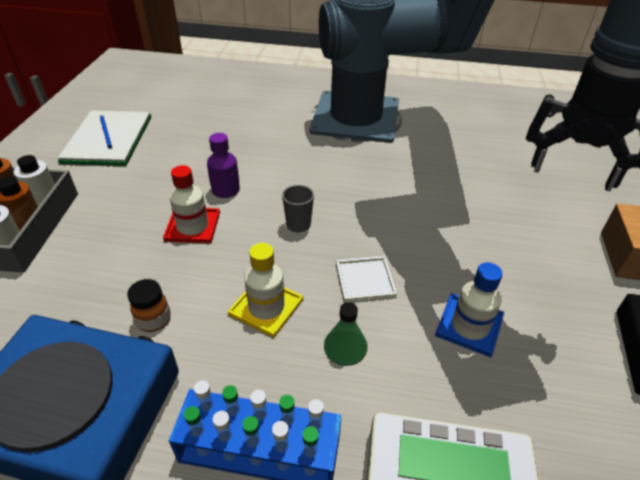

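Every bottle is in its own tray: top caps are blue (205,180), yellow (374,175) and red (470,262), and the white tray at (297,228) is empty. As a last check I'll measure cap heights and whether any bystander moved.

```bash
python3 - <<'E'
from h import *
a=cv2.imread("pics/scene0.png");b=cv2.imread("pics/scene20.png");d=cv2.absdiff(a,b).max(2)
for k,(x,y,w,h) in {"beaker":(280,183,38,52),"flask":(320,300,52,66),"jar":(125,276,46,56),"purple":(204,132,38,66)}.items():
    r=d[y:y+h,x:x+w];print(k,"changed px",int((r>40).sum()))
C=[imaging.camera_info(n) for n in("top","scene")];Ps=[c["K"]@np.c_[c["R"],c["t"]] for c in C]
L={"red":[((0,120,60),(9,255,255)),((170,120,60),(180,255,255))],"yellow":[((22,120,60),(36,255,255))],"blue":[((100,110,40),(120,255,255))]}
B={"red":[(458,250,26,24),(168,164,28,24)],"yellow":[(362,163,25,24),(248,242,28,30)],"blue":[(192,168,26,25),(472,262,32,28)]}
for k in L:
    u=[]
    for i,n in enumerate(("top20","scene20")):
        hs=cv2.cvtColor(cv2.imread(f"pics/{n}.png"),cv2.COLOR_BGR2HSV);m=0
        for lo,hi in L[k]: m=m|cv2.inRange(hs,lo,hi)
        x,y,w,h=B[k][i];q=np.zeros_like(m);q[y:y+h,x:x+w]=m[y:y+h,x:x+w]
        ce,st,_=max(comps(q,5),key=lambda r:r[1][4]);u.append(np.array(ce,float))
    X=cv2.triangulatePoints(Ps[0],Ps[1],u[0],u[1]);print(k,(X[:3]/X[3]).ravel().round(4))
E
```

```text
beaker changed px 0
flask changed px 0
jar changed px 0
purple changed px 4
red [ 0.4722 -0.2594  0.1198]
yellow [ 0.6378 -0.07    0.1181]
blue [0.6166 0.2615 0.1192]
```

```bash
python3 -c "
from rig import robot
print(robot.close_job())"
```

```text
the job is handed in; nothing more can be done
None
```

All three bottles now stand in the tray of their own cap colour, and the white tray is empty again. I handed the job in at about 42 s of the 112 s allowed.

I moved them in this order: yellow to the white tray, blue to the blue tray, red to the red tray, then yellow from white to the yellow tray. I gripped each bottle by its cap from above. I lowered each one in millimetre steps until the wrist force showed contact (6 N at most), then released it.

- **Bottle positions:** the caps came out at heights of 0.118–0.120 m, against 0.119 m expected for a bottle standing flat. Each was within a few mm of its tray centre.
- **Bystanders:** the beaker, flask and jar show no changed pixels between the first and last scene pictures. The purple look-alike shows four changed pixels and was not touched.
- **Disagreement:** the three cameras disagreed by up to about 6–7 mm on tray positions (for example the blue tray's x). I averaged them and corrected the blue bottle by about 5 mm from the wrist view before setting it down. No check failed.

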